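# Close the ring mould on its dowels and hold it shut against the ejector

### The arm

A 6-joint arm with a two-finger parallel gripper is mounted at the origin on the work surface. World frame = base frame: x ahead of the robot, y to its left, z up, the work surface at z = 0. Lengths are in mm, angles in rad, forces in N, time in s.
With the tool pointing down it reaches from about 275 to 1000 mm from the base axis. Payload 8.4 kg.
Tool frame: the origin (TCP) lies at the very end of the fingers, on their centre line; the grasp point (between the pads) lies 19 mm behind it; z points along the fingers, y is the direction in which the jaws open and shut (so a half turn about z gives the same grasp; the last joint's range is limited). The gripper opens to 85 mm and grips with 20 to 120 N. Pads are 22 mm wide; open, the fingers measure 114 mm over their backs; the gripper's body (76 mm by 85 mm) begins 54 mm behind the grasp point. The pads swing forward as they close: fully open they stand 13 mm farther back than shut.
Start: joints at [1.172, 0.353, 1.633, -0, 1.155, -0.002], TCP at [241.542, 576.442, 231.281] pointing down, gripper open.
Joint ranges: [-2.63, 2.63], [-0.92, 2.1], [0.06, 2.66], [-1.3, 4.44], [0, 2.69], [-3.02, 3.02]. Speed limits (rad/s): [2.22, 2.22, 2.79, 3.14, 3.14, 3.14].

### API

Orientations are given as [roll, pitch, yaw] about the fixed x, y, z axes, in that order (R = Rz(yaw) Ry(pitch) Rx(roll)).
In Python, from rig import sense, grab_frame, get_calibration, sign_off, boxes_of, trace gives the robot as it stands.
- The arm moves only by the tool servo_tool, never from a script. Its argument "rows" is a list of rows, each a list of 3 entries, a list of its own where there are three numbers: the finger opening in mm, from 0 to 85.4, then the shift along the tool's x, y, z in mm, then the turn, a rotation vector about the tool's x, y, z in degrees. A call has 1 to 8 rows; each row shifts and turns the commanded pose from where the row before left it, along the tool's axes as they then stand; what a row does not reach is not made up. A row lasts 1/8 s, in which the tool goes at most 62.5 mm and 10.7 degrees, less where a joint would pass 70% of its speed; a pose out of reach is approached as far as the arm can. A call is refused whole if a number of a shift passes 62.5 or a number of a turn 10.7, either way. A call with a gripper value outside its range is refused whole. The fingers move at their own pace and stop on an object; "force" is the grip in N (left out, the last holds). Time passes only in rows, so rows that do not move let the fingers close. It gives the time, the measured TCP pose, the force and the opening at its end, in the units of the state.
- sense(): the state, without advancing time (a new reading comes with each control period).
- grab_frame(name): name is "scene" or "top"; returns the picture (480x640x3 uint8, blue, green, red); there is no depth.
- get_calibration(name): a dict with "intrinsics" (3x3 intrinsics, pixels), "world_to_cam" (4x4, takes a point from world to camera coordinates). Camera axes: x right, y down, z forward; pixel columns grow to the right and rows downward; lengths in mm; the calibration is good to about 2 mm. A picture is of the moment at which its call begins. get_calibration takes no time and is no camera call.
- sign_off(): hands the job in, once; it reports no verdict.
Trained networks look in the newest picture that a camera, given by its name, has taken for a name from the list of things; names that differ only in an ending like _2 or _b are one class to them, and where a whole thing is asked for, a point or a joint stands for the part that bears it (a point fixed in the world has none). Each returns a list of dicts, best first, with "conf" (0 to 1); they miss things now and then, are a little off and sometimes report something else, mostly with a low value. They report only what shows in the picture. A call takes as long as a camera call. They do not tell look-alikes from the thing itself.
- boxes_of(camera, thing): "centre" ([x, y, z] in mm, in the coordinates of the camera as it stood for that picture, good to about 4 mm: the middle of the surface that is visible of it).
- trace(camera, thing): "mask" (480x640 bool, what is visible of it).
The state is a dict: "clock": time; "qpos": joint angles; "qvel": joint speeds; "joint_efforts": joint torques, N m; "eef_pos": TCP position; "tcp_rot": TCP orientation; "contact_force": force on the tool from outside, world axes, zero at the start; "wrist_torque": the same for the moment, N m; "opening": opening from 0.0 (shut) to 1.0 (fully open).
Only numpy, scipy, OpenCV 4.12 (cv2) and the standard library are available. Lean on these libraries where they do the work, as an engineer would, in place of code of your own. Each camera call takes 0.05 s, during which the arm holds its last target. There are 200 camera calls.

### The job

Free up the ring mould and close it: first, with the mould still open, press the spring ejector plunger in the middle of the fixed lower half down to its stop and let it spring all the way back up. Then fit the loose upper half over the two dowels and press it down squarely until the two halves meet with no gap left; the ejector spring pushes back, so finish while still gripping the upper half and holding it pressed shut, without letting go. Leave the dish with its ring blank and the tumbler barrel where they are.

Things in the scene. Friction and masses are not known exactly. Their poses are not given: they have to be found in the camera images.
- lower_face (a point): Fixed lower mould half: aluminium block 104 mm (its x) by 54 mm (its y) on a dark steel foot plate 140 x 90 x 10 mm. The point is the centre of its flat parting face, 42 mm above the bench; z up. Two steel dowels stand on this face at x = +39 and -39 mm, y = 0: 10 mm thick, 22 mm tall, the top 6 mm tapering to a 4 mm tip.
- ejector_top (a point): Centre of the top of the ejector plunger's round brass head (26 mm diameter), in the middle of the lower half; at rest it stands 18.5 mm above the parting face, at its stop 8.5 mm.
- ejector (a joint): Ejector plunger travel in m: 0 = fully up, 0.010 = down at its stop. The spring pushes back with 5 N at the start of the travel, 10 N at the stop; it returns by itself. It is at 0.0085 when the mould is fully closed.
- upper_mid (a point): Loose upper mould half, lying parting face down: aluminium block 104 (its x) x 54 (its y) x 24 mm thick, 12 mm dowel holes right through at x = +39 and -39 mm, y = 0. Fits either way round (half turn about z). About 0.4 kg. The point is its centre, 26 mm above its underside, so 26 mm above the parting face when closed; z up.
- rib_top (a point): Centre of the top of the upper half's grip rib: 46 mm along x, 20 mm wide in y, 28 mm high, centred on the block; 52 mm above the underside. A round pocket in the underside below it takes the ejector head. Left alone on the dowels, the upper half rides 8.5 mm above closed: its weight does not compress the spring.
- dish: White ceramic sorting dish, 110 mm across, 28 mm high; origin at the centre of its underside. Not to be moved.
- ring_blank: Cast brass ring blank, 25 mm across, 8 mm high, lying in the dish; origin at its underside. Not to be moved.
- barrel: Dented aluminium tumbler barrel, 132 mm in diameter, 155 mm high, standing; origin at the centre of its underside. Not to be moved.
There are look-alikes about, which are no part of the job. Of the things that look like the part that bears lower_face, the smallest one is meant.

How it is judged (in metres and radians):
On the way, in this order (a step that is already met when the one before it is completed fails the run):
1. ejector plunger pressed down to its stop while the upper half is still off the mould (value of joint ejector above 0.009 m and horizontal distance between upper_mid and lower_face above 0.08 m), for 0.1 s.
2. ejector plunger let all the way back up, upper half still off the mould (value of joint ejector below 0.001 m and horizontal distance between upper_mid and lower_face above 0.08 m), for 0.1 s.
At the end, for the whole second after the job is handed in: The upper half sits on both dowels, centred within 3 mm, in line within 0.06 rad, level within 0.03 rad, the gap at the middle under 1.5 mm with the ejector held down at least 6.5 mm, and the fingers are holding the upper half (over 1 N), all through the last second (horizontal distance between upper_mid and lower_face below 0.003 m and angle between the x axis of upper_mid and the x axis of lower_face, either way round below 0.06 rad and angle between upper_mid's own z axis and vertical below 0.03 rad and z of upper_mid in the frame of lower_face below 0.0275 m and value of joint ejector above 0.0065 m and contact force between the fingers and upper above 1 N); the arm keeps its last pose, push and grip.
It fails at once if the dish, ring blank or barrel moved by more than 30 mm (distance of any of dish, ring_blank, barrel from where it was at the start of the episode above 0.03 m).
It also fails if it takes over 59 s, if anything falls off the work surface, if the arm or the gripper's body presses on something with over 40 N, if the wrist force passes 120 N, or if a joint passes its speed limit or range.

## Working session

There is one attempt and no reset: what is moved stays moved. The work goes in short steps, Python scripts to look and compute and a tool call to move; the robot and the scene stay as the last step left them, time stands still between calls to the robot, and variables do not carry over. Pictures are saved under pics/ and viewed, about 8 in all and at most 12, crops included, and the job is handed in when it is done.

Besides the shell and the picture viewer there is one more tool, called as a command line: name --argument value ..., lists and objects as JSON in quotes. servo_tool: Moves the arm, as the interface text tells. Its arguments: {"type":"object","properties":{"rows":{"type":"array","items":{"type":"array"}},"force":{"type":"number"}},"required":["rows"]}

```bash
mkdir -p pics
python3 - <<'E'
from rig import *
import cv2,numpy as np
for n in("scene","top"):
    cv2.imwrite(f"pics/{n}0.png",grab_frame(n))
    c=get_calibration(n);T=np.array(c["world_to_cam"]);print(n,np.round(c["intrinsics"],1).tolist(),np.round(np.linalg.inv(T),3).tolist())
    for t in("lower_face","upper_mid","ejector_top","rib_top","dish","barrel"):
        for d in boxes_of(n,t):
            print(t,round(d["conf"],2),np.round((np.linalg.inv(T)@[*d["centre"],1])[:3]))
print(sense())
E
```

```text
scene [[588.8, 0.0, 317.6], [0.0, 588.8, 241.5], [0.0, 0.0, 1.0]] [[0.557, 0.592, -0.583, 1383.254], [0.83, -0.405, 0.383, -556.819], [-0.01, -0.697, -0.717, 1011.705], [0.0, 0.0, 0.0, 1.0]]
lower_face 0.81 [427. 355.  35.]
lower_face 0.67 [800. 163.  34.]
lower_face 0.56 [527. 122.  25.]
upper_mid 0.96 [ 539. -154.   20.]
ejector_top 0.54 [403. 371.  77.]
ejector_top 0.52 [784. 178.  79.]
ejector_top 0.41 [510. 135.  58.]
rib_top 0.9 [ 537. -153.   28.]
dish 0.79 [791. -37.  16.]
dish 0.63 [509. 136.  60.]
barrel 0.8 [ 635. -456.  133.]
top [[535.4, 0.0, 326.1], [0.0, 535.4, 238.0], [0.0, 0.0, 1.0]] [[0.007, -0.983, 0.181, 362.248], [-1.0, -0.01, -0.017, -28.712], [0.018, -0.181, -0.983, 1362.021], [0.0, 0.0, 0.0, 1.0]]
lower_face 0.93 [506. 136.  16.]
lower_face 0.73 [402. 363.  33.]
upper_mid 0.68 [ 520. -144.   24.]
ejector_top 0.64 [403. 372.  87.]
ejector_top 0.49 [783. 183.  87.]
ejector_top 0.48 [506. 138.  65.]
rib_top 0.9 [ 520. -145.   26.]
dish 0.97 [805. -47.  15.]
barrel 0.73 [ 584. -433.  140.]
{'clock': 0.7, 'qpos': array([ 1.17163149e+00,  3.52936009e-01,  1.63337843e+00,  3.11480856e-05,
        1.15521981e+00, -2.38310216e-03]), 'qvel': array([-0.00023913,  0.00084874,  0.00098544,  0.00057581,  0.00054818,
       -0.00120846]), 'joint_efforts': array([ 2.27703633e-03, -6.05020308e+01, -3.42393208e+01, -1.41901733e-04,
        1.16577638e-03, -5.28332544e-05]), 'eef_pos': array([241.51863811, 576.46270045, 231.33020689]), 'tcp_rot': array([ 3.14153418e+00, -2.83583523e-05,  2.74479835e+00]), 'contact_force': array([-0.41757244,  0.07361042, -0.9515524 ]), 'wrist_torque': array([-0.02382107,  0.0101866 ,  0.02097479]), 'opening': 0.9975803741299024}
```

View pics/top0.png

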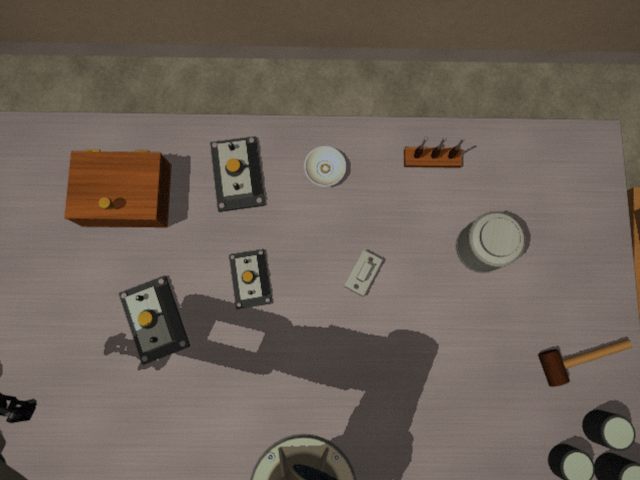

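View pics/scene0.png

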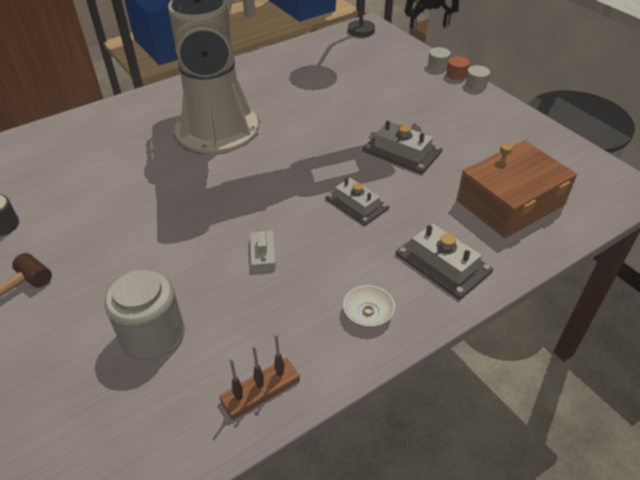

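Smallest lower half: top pixel (250,279), near (508,136). Upper half: top pixel (365,272), near (525,-148). I'll take enlarged crops of both.

Run:
```python
from rig import *
import cv2,numpy as np
s=cv2.imread("pics/scene0.png");t=cv2.imread("pics/top0.png")
def tile(im,u,v,w=80,h=60): # x5
    return cv2.resize(im[v-h//2:v+h//2,u-w//2:u+w//2],(400,300),interpolation=cv2.INTER_CUBIC)
im=np.vstack([np.hstack([tile(t,250,279),tile(t,365,272)]),np.hstack([tile(s,358,198),tile(s,262,252)])])
cv2.imwrite("pics/tiles.png",cv2.convertScaleAbs(im,alpha=1.3))
```

```text
(no output)
```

View pics/tiles.png

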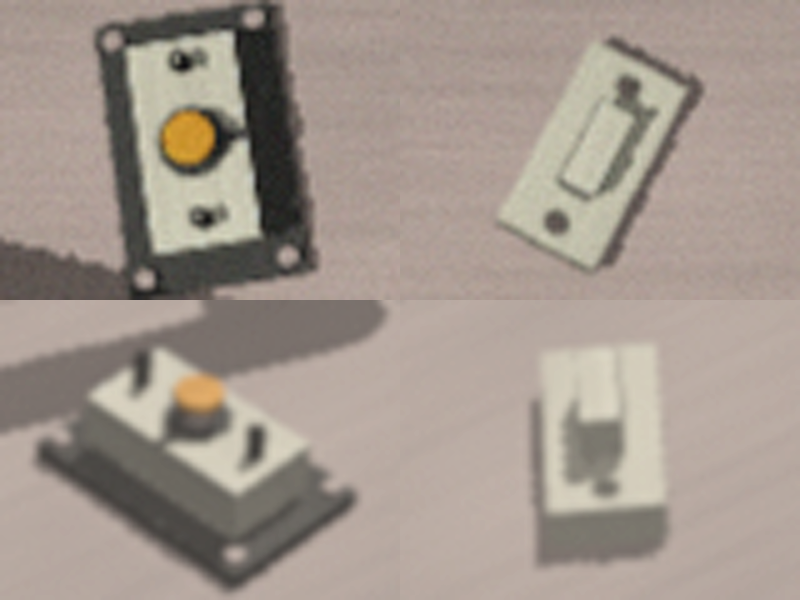

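```bash
cat > fit.py <<'E'
from rig import *
import cv2,numpy as np
from scipy.optimize import least_squares
CAL={n:get_calibration(n) for n in("scene","top")}
def proj(n,P):
    c=CAL[n];T=np.array(c["world_to_cam"]);q=np.asarray(P)@T[:3,:3].T+T[:3,3];q=q@np.array(c["intrinsics"]).T
    return q[:,:2]/q[:,2:]
def world(n,uv,z):
    c=CAL[n];W=np.linalg.inv(np.array(c["world_to_cam"]));d=W[:3,:3]@np.linalg.solve(np.array(c["intrinsics"]),[*uv,1]);o=W[:3,3]
    return o+d*(z-o[2])/d[2]
def fit(obs,x0,cams=("top","scene")):
    # obs: (cam,uv,(lx,ly,z))
    def P(p,l):
        c,s=np.cos(p[2]),np.sin(p[2]);return [p[0]+c*l[0]-s*l[1],p[1]+s*l[0]+c*l[1],l[2]]
    f=lambda p:np.concatenate([(proj(n,[P(p,l)])[0]-uv) for n,uv,l in obs if n in cams])
    r=least_squares(f,x0,loss="soft_l1",f_scale=.5);return r.x,f(r.x).reshape(-1,2)
E
cat > m1.py <<'E'
from fit import *
def px(c,t): return (np.array(t)+.5)/5-.5+np.array(c)-[40,30]
def rect(cam,c,pts,L,W,z): # pts in order (+,+),(+,-),(-,-),(-,+)
    return [(cam,px(c,p),(a*L/2,b*W/2,z)) for p,(a,b) in zip(pts,((1,1),(1,-1),(-1,-1),(-1,1)))]
low=rect("top",(250,279),[(125,44),(234,30),(262,238),(152,254)],104,54,42)
low+=[("top",px((250,279),(188,138)),(0,0,60.5)),("scene",px((358,198),(200,91)),(0,0,60.5))]
low+=rect("scene",(358,198),[(310,143),(236,193),(88,97),(158,47)][0:0] or [(236,193),(88+148+74-74,0)][0:0],104,54,42)
# scene: +x is away from base = bottom-right side; +y = toward right/up
low+=rect("scene",(358,198),[(310,143),(236,193),(88,97),(158,47)],104,54,42)
up=rect("top",(365,272),[(201,38),(290,88),(194,270),(98,219)],104,54,24)+rect("top",(365,272),[(205,96),(235,112),(190,196),(160,182)],46,20,52)
up+=rect("scene",(262,252),[(264,205),(145,213),(141,50),(255,44)],104,54,24)+rect("scene",(262,252),[(218,122),(180,118),(178,47),(221,49)],46,20,52)
for nm,o,x0 in(("low",low,(508,136,0.1)),("up",up,(525,-148,-.5))):
    for cams in(("top",),("scene",),("top","scene")):
        x,r=fit(o,x0,cams);print(nm,cams,np.round(x,3),"rms px",round(np.sqrt((r**2).mean()),2))
    print(np.round(r,1).tolist())
E
python3 m1.py
```

```text
low ('top',) [5.05686e+02 1.40526e+02 1.60000e-01] rms px 0.17
low ('scene',) [5.05798e+02 1.39982e+02 1.79000e-01] rms px 0.27
low ('top', 'scene') [5.05682e+02 1.40411e+02 1.66000e-01] rms px 0.27
[[0.1, 0.5], [-0.1, -0.0], [0.0, -0.2], [0.1, 0.1], [0.1, -0.2], [-0.2, -0.2], [0.2, 0.1], [0.0, 0.3], [-0.3, -0.6], [0.7, -0.1]]
up ('top',) [ 5.21866e+02 -1.45990e+02 -4.93000e-01] rms px 0.54
up ('scene',) [ 5.21968e+02 -1.45120e+02 -5.07000e-01] rms px 0.46
up ('top', 'scene') [ 5.21933e+02 -1.45609e+02 -5.00000e-01] rms px 0.52
[[-1.1, -0.0], [-0.1, 0.3], [-0.4, -0.1], [-0.2, -0.4], [-0.4, -0.0], [0.7, 0.7], [0.9, 0.1], [-0.3, -1.0], [0.1, -0.1], [-0.0, 0.1], [0.2, 0.4], [0.1, -0.1], [0.5, -0.7], [-0.8, 0.7], [-0.8, 0.7], [-0.7, -0.4]]
```

Both cameras agree to within 1 mm: lower (505.7, 140.4, yaw 0.165), upper (521.9, -145.6, yaw -0.50). Next I shut the fingers and move above the plunger.

servo_tool --rows '[[0,[-41,-30,0],[0,0,0]],[0,[-41,-30,0],[0,0,0]],[0,[-41,-30,0],[0,0,0]],[0,[-41,-30,10],[0,0,0]],[0,[-41,-30,20],[0,0,0]],[0,[-41,-30,20],[0,0,0]],[0,[-41,-30,20],[0,0,0]],[0,[-41,-30,20],[0,0,0]]]' --force 40

```text
clock: 1.7
eef_pos: [452.2, 227.0, 141.0]
tcp_rot: [3.141, 0.001, 2.745]
contact_force: [1.1, 0.1, 0.5]
opening: 0.001
```

```bash
cat > go.py <<'E'
import sys,numpy as np
from rig import sense
from scipy.spatial.transform import Rotation as Ro
# usage: x y z yaw -> tool shift (in current axes) and tool-z rotvec turn
x,y,z,yaw=map(float,sys.argv[1:5]);s=sense()
R=Ro.from_euler("xyz",s["tcp_rot"])
T=Ro.from_euler("xyz",[np.pi,0,yaw])
print("clk",round(s["clock"],2),"pos",np.round(s["eef_pos"],1),"rot",np.round(s["tcp_rot"],3),"F",np.round(s["contact_force"],1),"op",round(s["opening"],3),"q",np.round(s["qpos"],2))
print("shift",np.round(R.inv().apply(np.array([x,y,z])-s["eef_pos"]),1),"turn deg",np.round(np.degrees((R.inv()*T).as_rotvec()),2), "shift in target axes",np.round(T.inv().apply(np.array([x,y,z])-s["eef_pos"]),1))
E
python3 go.py 505.7 140.4 70 3.307
```

```text
clk 1.7 pos [452.2 227.  141. ] rot [3.141e+00 1.000e-03 2.745e+00] F [1.1 0.1 0.5] op 0.001 q [ 0.46  0.28  1.97 -0.    0.89 -0.71]
shift [-82.7 -59.2  71. ] turn deg [ 3.000e-02  5.000e-02 -3.221e+01] shift in target axes [-38.5 -94.2  71. ]
```

servo_tool --rows '[[0,[-41.5,-29.5,10],[0,0,0]],[0,[-41,-29.5,10],[0,0,0]],[0,[0,0,10],[0,0,-8]],[0,[0,0,15],[0,0,-8]],[0,[0,0,15],[0,0,-8]],[0,[0,0,10],[0,0,-8.2]],[0,[0,0,0],[0,0,0]]]'

```text
clock: 2.58
eef_pos: [504.2, 141.9, 70.7]
tcp_rot: [-3.141, -0.001, -2.977]
contact_force: [-1.0, -0.5, -0.7]
opening: 0.004
```

```bash
python3 go.py 505.7 140.4 60 3.307
python3 - <<'E'
from rig import *
import cv2,numpy as np
s=grab_frame("scene");t=grab_frame("top")
f=lambda im,u,v:cv2.resize(im[v-60:v+40,u-67:u+67],(400,300),interpolation=cv2.INTER_CUBIC)
cv2.imwrite("pics/press.png",np.hstack([f(t,250,279),f(s,358,198)]))
E
```

```text
clk 2.58 pos [504.2 141.9  70.7] rot [-3.141e+00 -1.000e-03 -2.977e+00] F [-1.  -0.5 -0.7] op 0.004 q [ 0.27  0.41  1.97  0.    0.75 -1.46]
shift [-1.3 -1.7 10.7] turn deg [-0.01 -0.07 -0.07] shift in target axes [-1.3 -1.7 10.7]
```

View pics/press.png

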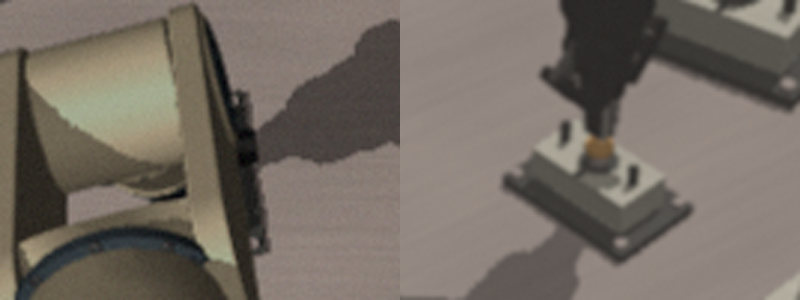

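The scene view shows the shut fingertips directly above the brass head, around pixel (600,145) in the crop. Pressing now.

servo_tool --rows '[[0,[-1,-1.5,5],[0,0,0]],[0,[0,0,5],[0,0,0]],[0,[0,0,4],[0,0,0]],[0,[0,0,3],[0,0,0]],[0,[0,0,2.5],[0,0,0]],[0,[0,0,0],[0,0,0]]]'

```text
clock: 3.42
eef_pos: [506.1, 140.7, 52.1]
tcp_rot: [-3.142, 0.0, -2.977]
contact_force: [-1.5, -1.8, 8.9]
opening: 0.001
```

servo_tool --rows '[[0,[0,0,1],[0,0,0]],[0,[0,0,1],[0,0,0]],[0,[0,0,0],[0,0,0]]]'

```text
clock: 3.8
eef_pos: [506.1, 140.7, 50.5]
tcp_rot: [-3.142, 0.001, -2.977]
contact_force: [-2.7, -0.9, 13.1]
opening: 0.0
```

servo_tool --rows '[[0,[0,0,1],[0,0,0]],[0,[0,0,0],[0,0,0]],[0,[0,0,0],[0,0,0]]]'

```text
clock: 4.18
eef_pos: [506.2, 140.7, 50.4]
tcp_rot: [-3.142, 0.001, -2.977]
contact_force: [-6.9, -2.4, 25.7]
opening: 0.0
```

Force rose to 25.7 N with no further travel, so the plunger is at its stop. I'll lift and let it return.

servo_tool --rows '[[0,[0,0,-10],[0,0,0]],[0,[0,0,-20],[0,0,0]],[0,[0,0,-20],[0,0,0]],[0,[0,0,-20],[0,0,0]],[85,[0,0,-20],[0,0,9.5]],[85,[0,0,0],[0,0,9.5]],[85,[0,0,0],[0,0,9.5]],[85,[0,0,0],[0,0,9.7]]]'

```text
clock: 5.18
eef_pos: [505.7, 140.7, 138.6]
tcp_rot: [-3.141, -0.0, 2.634]
contact_force: [-1.0, -0.2, 0.1]
opening: 0.847
```

```bash
python3 go.py 521.9 -145.6 110 2.642;python3 - <<'E'
from fit import *
# ejector head height check from scene
s=grab_frame("scene")
m=[d for d in trace("scene","ejector_top")]
print(proj("scene",[[505.7,140.4,60.5],[505.7,140.4,50.5]]))
hsv=cv2.cvtColor(s,cv2.COLOR_BGR2HSV)[168:228,318:398];o=(hsv[...,1]>110)&(hsv[...,0]<25)&(hsv[...,2]>90)
v,u=np.nonzero(o);print(len(u),u.mean()+318,v.mean()+168)
b=cv2.imread("pics/scene0.png");hsv=cv2.cvtColor(b,cv2.COLOR_BGR2HSV)[168:228,318:398];o=(hsv[...,1]>110)&(hsv[...,0]<25)&(hsv[...,2]>90)
v,u=np.nonzero(o);print(len(u),u.mean()+318,v.mean()+168)
E
```

```text
clk 5.17 pos [505.7 140.7 138.6] rot [-3.141 -0.     2.634] F [-1.  -0.2  0.1] op 0.847 q [ 0.27  0.31  1.93  0.    0.9  -0.79]
shift [-153.3 -242.3   28.6] turn deg [-0.01 -0.01 -0.45] shift in target axes [-151.4 -243.5   28.6]
[[357.42596386 185.65232215]
 [357.2694824  188.72249897]]
45 357.4 186.48888888888888
47 357.4468085106383 186.3404255319149
```

Plunger head is back at its rest position in the image. Moving over the rib.

servo_tool --rows '[[60,[-25.5,-40.3,0],[0,0,0]],[60,[-25.5,-40.3,0],[0,0,0]],[60,[-25.5,-40.3,0],[0,0,0]],[60,[-25.5,-40.3,0],[0,0,0]],[60,[-25.5,-40.3,10],[0,0,0]],[60,[-25.5,-40.3,10],[0,0,0]],[60,[0,0,10],[0,0,-0.4]],[60,[0,0,10],[0,0,0]]]'

```text
clock: 6.28
eef_pos: [523.4, -144.6, 98.1]
tcp_rot: [3.141, -0.001, 2.648]
contact_force: [-0.3, 0.9, -0.1]
opening: 0.702
```

```bash
python3 go.py 521.9 -145.6 29 2.642
python3 - <<'E'
from rig import *
import cv2,numpy as np
s=grab_frame("scene");cv2.imwrite("pics/over.png",cv2.resize(s[160:310,180:340],(640,600),interpolation=cv2.INTER_CUBIC))
E
```

```text
clk 6.28 pos [ 523.4 -144.6   98.1] rot [ 3.141e+00 -1.000e-03  2.648e+00] F [-0.3  0.9 -0.1] op 0.702 q [-0.27  0.4   1.92  0.    0.83 -1.35]
shift [ 0.8 -1.6 69.1] turn deg [ 0.01 -0.04  0.37] shift in target axes [ 0.8 -1.6 69.1]
```

View pics/over.png

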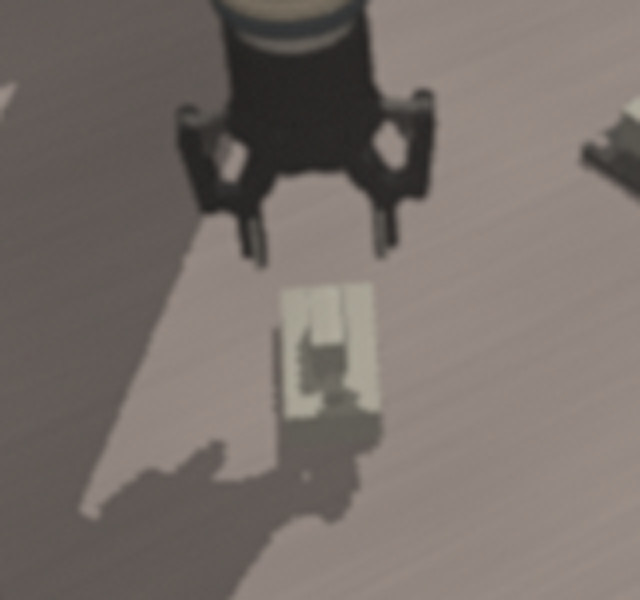

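Open fingers straddle the rib, with their tips at (260,265) and (380,255) and the rib at (325,315). Descending to TCP z≈29.

servo_tool --rows '[[60,[0.8,-1.6,15],[0,0,0.3]],[60,[0,0,15],[0,0,0]],[60,[0,0,15],[0,0,0]],[60,[0,0,12],[0,0,0]],[60,[0,0,8],[0,0,0]],[60,[0,0,3],[0,0,0]],[60,[0,0,0],[0,0,0]]]' --force 80

```text
clock: 7.2
eef_pos: [522.4, -145.9, 30.8]
tcp_rot: [3.142, 0.0, 2.642]
contact_force: [1.0, -0.1, 0.2]
opening: 0.701
```

servo_tool --rows '[[30,[0,0,1.5],[0,0,0]],[15,[0,0,0],[0,0,0]],[15,[0,0,0],[0,0,0]],[10,[0,0,0],[0,0,0]],[10,[0,0,0],[0,0,0]],[10,[0,0,0],[0,0,0]]]' --force 80

```text
clock: 7.95
eef_pos: [522.6, -145.9, 29.7]
tcp_rot: [3.141, 0.001, 2.642]
contact_force: [-0.7, 0.2, 6.0]
opening: 0.214
```

servo_tool --rows '[[10,[0,0,-10],[0,0,0]],[10,[0,0,-20],[0,0,0]],[10,[0,0,-25],[0,0,0]],[10,[0,0,-25],[0,0,0]],[10,[0,0,-20],[0,0,0]],[10,[0,0,-10],[0,0,0]],[10,[0,0,0],[0,0,0]]]'

```text
clock: 8.82
eef_pos: [522.4, -145.9, 139.7]
tcp_rot: [3.141, 0.001, 2.642]
contact_force: [0.1, 0.2, -3.1]
opening: 0.217
```

```bash
python3 go.py 505.7 140.4 140 3.307
python3 - <<'E'
from rig import *
import cv2,numpy as np
s=grab_frame("scene");t=grab_frame("top")
cv2.imwrite("pics/lift.png",np.hstack([cv2.resize(s[130:280,190:323],(400,450),interpolation=cv2.INTER_CUBIC),cv2.resize(t[200:350,300:433],(400,450),interpolation=cv2.INTER_CUBIC)]))
E
```

```text
clk 8.82 pos [ 522.4 -145.9  139.7] rot [3.141e+00 1.000e-03 2.642e+00] F [ 0.1  0.2 -3.1] op 0.217 q [-0.28  0.33  1.89 -0.    0.91 -1.35]
shift [151.9 243.3  -0.4] turn deg [-1.000e-02  5.000e-02 -3.811e+01] shift in target axes [-30.7 285.2  -0.3]
```

View pics/lift.png

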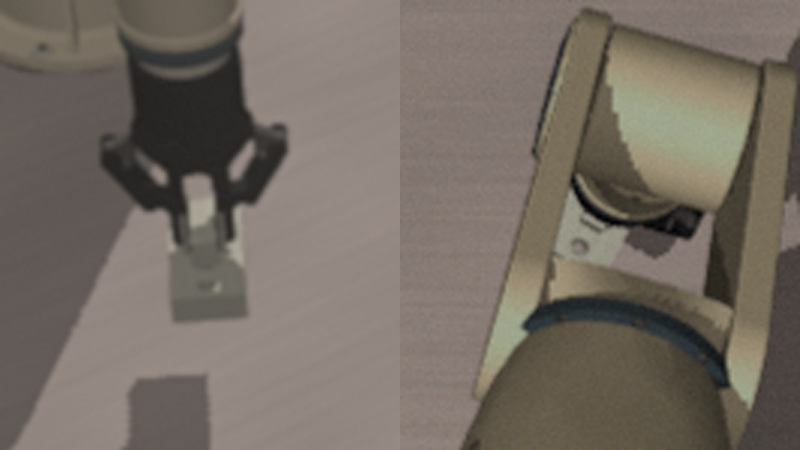

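Upper half is firmly held and lifted level (weight reads about 3-4 N). Carrying it over the dowels.

servo_tool --rows '[[10,[19,30.4,0],[0,0,-4.7]],[10,[0,0,0],[0,0,-4.7]],[10,[0,0,0],[0,0,-4.7]],[10,[0,0,0],[0,0,-8]],[10,[0,0,0],[0,0,-8]],[10,[0,0,0],[0,0,-8]],[10,[0,0,0],[0,0,0]]]'

```text
clock: 9.8
eef_pos: [519.6, -110.0, 138.3]
tcp_rot: [3.141, -0.002, -2.977]
contact_force: [-0.4, 0.5, -4.2]
opening: 0.219
```

```bash
python3 go.py 506.3 140.5 140 3.307
```

```text
clk 9.8 pos [ 519.6 -110.   138.3] rot [ 3.141e+00 -2.000e-03 -2.977e+00] F [-0.4  0.5 -4.2] op 0.219 q [-0.21  0.32  1.92 -0.    0.91 -1.95]
shift [-27.9 249.3  -1.5] turn deg [ 0.03 -0.09 -0.07] shift in target axes [-28.2 249.3  -1.7]
```

servo_tool --rows '[[10,[-4,35.6,0],[0,0,0]],[10,[-4,35.6,0],[0,0,0]],[10,[-4,35.6,0],[0,0,0]],[10,[-4,35.6,0],[0,0,0]],[10,[-4,35.6,0],[0,0,0]],[10,[-4,35.6,0],[0,0,0]],[10,[-4,35.6,0],[0,0,0]],[10,[0,0,0],[0,0,0]]]'

```text
clock: 10.8
eef_pos: [506.5, 142.2, 138.8]
tcp_rot: [3.141, -0.0, -2.977]
contact_force: [0.3, -1.0, -3.3]
opening: 0.217
```

```bash
python3 go.py 506.3 140.5 110 3.307
```

```text
clk 10.8 pos [506.5 142.2 138.8] rot [ 3.141 -0.    -2.977] F [ 0.3 -1.  -3.3] op 0.217 q [ 0.27  0.31  1.93  0.    0.9  -1.46]
shift [ 0.4 -1.7 28.8] turn deg [ 0.02 -0.03 -0.05] shift in target axes [ 0.4 -1.7 28.8]
```

servo_tool --rows '[[10,[0.4,-1.7,15],[0,0,0]],[10,[0,0,15],[0,0,0]],[10,[0,0,12],[0,0,0]],[10,[0,0,0],[0,0,0]]]'

```text
clock: 11.3
eef_pos: [505.8, 137.8, 95.8]
tcp_rot: [-3.141, -0.003, -2.977]
contact_force: [-0.4, 0.4, -2.9]
opening: 0.214
```

```bash
python3 go.py 506.3 140.5 72 3.307;  python3 - <<'E'
from rig import *
import cv2,numpy as np
s=grab_frame("scene")
cv2.imwrite("pics/ins.png",cv2.convertScaleAbs(cv2.resize(s[140:230,300:420],(800,600),interpolation=cv2.INTER_CUBIC),alpha=1.5))
E
```

```text
clk 11.3 pos [505.8 137.8  95.8] rot [-3.141e+00 -3.000e-03 -2.977e+00] F [-0.4  0.4 -2.9] op 0.214 q [ 0.26  0.38  1.96 -0.    0.81 -1.47]
shift [-1.   2.6 23.8] turn deg [-0.02 -0.16 -0.07] shift in target axes [-1.   2.6 23.8]
```

View pics/ins.png

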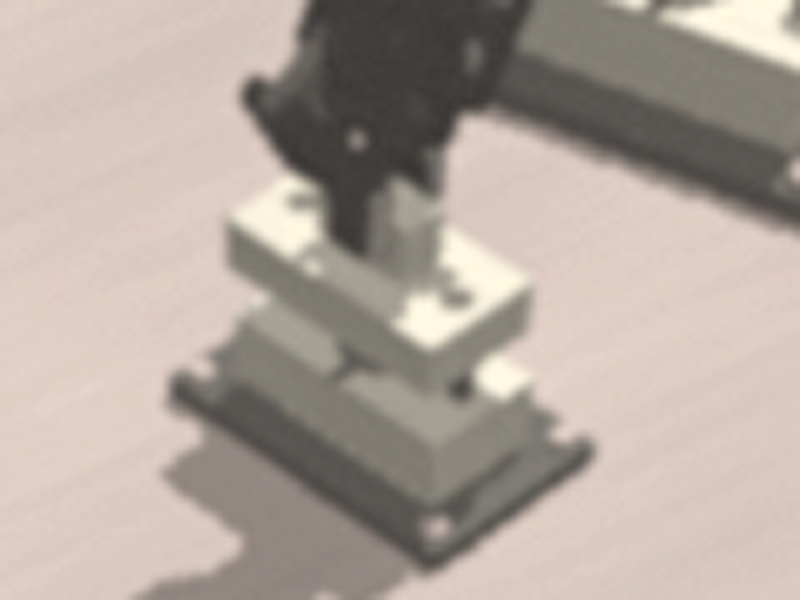

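servo_tool --rows '[[10,[-0.5,1.5,0],[0,0,0]],[10,[0,0,0],[0,0,0]],[10,[0,0,0],[0,0,0]]]'

```text
clock: 11.72
eef_pos: [507.2, 140.3, 97.7]
tcp_rot: [3.142, 0.001, -2.976]
contact_force: [0.4, -0.4, -3.5]
opening: 0.218
```

```bash
python3 go.py 506.3 140.5 72 3.307;  python3 - <<'E'
from fit import *
px=lambda p:(np.array(p)+.5)/6.6667-.5+[300,140]
z=95.8-29.7+24
o=[("scene",px(p),l) for p,l in(((225,215),(-52,-27,z)),((430,350),(52,-27,z)),((533,283),(52,27,z)))]
x,r=fit(o,(506,138,.165));print("upper at image time (tcp 505.8,137.8)",x.round(3),r.round(1).tolist())
E
```

```text
clk 11.72 pos [507.2 140.3  97.7] rot [ 3.142e+00  1.000e-03 -2.976e+00] F [ 0.4 -0.4 -3.5] op 0.218 q [ 0.27  0.37  1.96 -0.    0.81 -1.47]
shift [ 0.9  0.4 25.7] turn deg [ 0.    0.04 -0.  ] shift in target axes [ 0.8  0.4 25.7]
upper at image time (tcp 505.8,137.8) [5.04976e+02 1.35944e+02 1.60000e-01] [[0.2, 0.1], [-0.1, -0.0], [-0.1, -0.1]]
```

servo_tool --rows '[[10,[0.8,0.3,2],[0,0,0]],[10,[0,0,3],[0,0,0]],[10,[0,0,3],[0,0,0]],[10,[0,0,2],[0,0,0]],[10,[0,0,0],[0,0,0]],[10,[0,0,0],[0,0,0]]]'

```text
clock: 12.48
eef_pos: [506.4, 140.6, 87.3]
tcp_rot: [3.141, 0.001, -2.977]
contact_force: [1.3, 3.4, -5.8]
opening: 0.212
```

Tips of both dowels are inside the holes, with only 3 N of side force. Continuing down.

servo_tool --rows '[[10,[0,0.5,1],[0,0,0]],[10,[0,0,2],[0,0,0]],[10,[0,0,2],[0,0,0]],[10,[0,0,2],[0,0,0]],[10,[0,0,0],[0,0,0]]]' --force 110

```text
clock: 13.1
eef_pos: [506.3, 140.9, 80.3]
tcp_rot: [3.142, 0.001, -2.976]
contact_force: [1.9, 2.6, -1.6]
opening: 0.205
```

servo_tool --rows '[[10,[-0.2,0.3,2],[0,0,0]],[10,[0,0,2],[0,0,0]],[10,[0,0,2],[0,0,0]],[10,[0,0,1.5],[0,0,0]],[10,[0,0,0],[0,0,0]],[10,[0,0,0],[0,0,0]]]'

```text
clock: 13.85
eef_pos: [506.4, 141.0, 73.1]
tcp_rot: [-3.141, 0.0, -2.976]
contact_force: [0.7, 1.0, 5.4]
opening: 0.209
```

servo_tool --rows '[[10,[0,0,1],[0,0,0]],[10,[0,0,1],[0,0,0]],[10,[0,0,0],[0,0,0]],[10,[0,0,0],[0,0,0]]]'

```text
clock: 14.35
eef_pos: [506.3, 141.0, 71.8]
tcp_rot: [-3.141, 0.0, -2.976]
contact_force: [-3.4, 1.0, 16.4]
opening: 0.211
```

servo_tool --rows '[[10,[0,0,1],[0,0,0]],[10,[0,0,0],[0,0,0]],[10,[0,0,0],[0,0,0]]]'

```text
clock: 14.72
eef_pos: [506.4, 141.1, 71.8]
tcp_rot: [-3.141, 0.001, -2.976]
contact_force: [-7.7, -0.5, 28.9]
opening: 0.21
```

```bash
python3 go.py 506.3 140.5 72 3.307;  python3 - <<'E'
from rig import *
import cv2,numpy as np
s=grab_frame("scene")
cv2.imwrite("pics/end.png",cv2.convertScaleAbs(cv2.resize(s[140:230,300:420],(800,600),interpolation=cv2.INTER_CUBIC),alpha=1.5))
E
```

```text
clk 14.72 pos [506.4 141.1  71.8] rot [-3.141e+00  1.000e-03 -2.976e+00] F [-7.7 -0.5 28.9] op 0.21 q [ 0.27  0.41  1.97 -0.    0.76 -1.47]
shift [ 0.2 -0.6 -0.2] turn deg [-0.01  0.03 -0.  ] shift in target axes [ 0.2 -0.6 -0.2]
```

View pics/end.png

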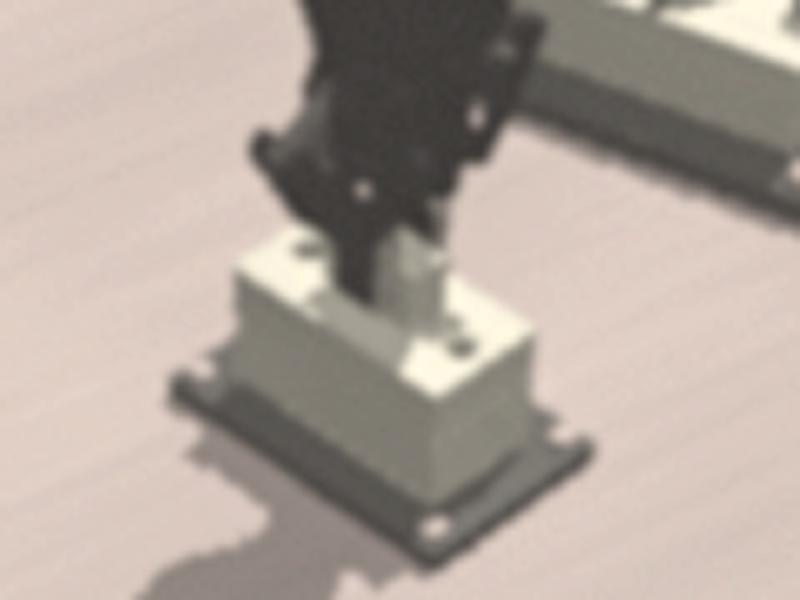

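The crop shows the halves flush: one continuous edge at (430,400-500), no visible gap, and the fingers still on the rib. TCP z is 71.8 against 71.7 expected, with 29 N of push. Handing in.

```bash
python3 -c "
from rig import *
print(sign_off()); s=sense(); print(s['clock'],s['eef_pos'],s['contact_force'],s['opening'])"
```

```text
the job is handed in; nothing more can be done
None
the job is handed in; nothing more can be done
```

The mould is closed and I handed the job in at about 14.8 s, with the arm still gripping the upper half and pressing it shut. No verdict was reported.

- **Ejector:** I pressed the plunger of the smallest lower half with shut fingers. The tip stopped at 50.4 mm (50.5 mm expected at the stop), and the force rose from 13 to 26 N with no further travel. After I let go, the brass head was back at its rest position in the picture.
- **Closing:** I gripped the upper half by its rib and lowered it over both dowels with only about 3 N of side force. It stopped at a TCP height of 71.8 mm, against 71.7 mm expected when closed. The push was about 29 N, the grip was set to 110 N, and tilt was within about 0.001 rad. The last picture shows no visible gap.
- **Checks that disagreed:**
  - One picture just before the fit put the upper half about 2 mm off in y from where the arm's pose put it. The arm was still settling at that moment, and the dowels went in without trouble.
  - The finger opening read about 18 mm on the 20 mm rib.
- **Not re-measured:** I did not measure the dish, ring blank or barrel again at the end. No move went near them.

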